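# Latch the instrument case shut

## Robot

A 6-joint arm with a two-finger parallel gripper is mounted at the origin on the work surface. World frame = base frame: x ahead of the robot, y to its left, z up, the work surface at z = 0. Lengths are in mm, angles in degrees, forces in N, time in s.
With the tool pointing down it reaches from about 300 to 875 mm from the base axis. Payload 6.4 kg.
Tool frame: the origin (TCP) lies at the very end of the fingers, on their centre line; the grasp point (between the pads) lies 19 mm behind it; x points along the fingers, z is the direction in which the jaws open and shut, and the axes are right-handed (so a half turn about x gives the same grasp; the last joint's range is limited). The gripper opens to 85 mm and grips with 20 to 120 N. Pads are 22 mm wide; open, the fingers measure 114 mm over their backs; the gripper's body (76 mm by 85 mm) begins 54 mm behind the grasp point. The pads swing forward as they close: fully open they stand 13 mm farther back than shut.
Start: joints at [-11.82, 10.359, 92.074, -0, 77.567, -11.82], TCP at [575.014, 0.015, 231.288] pointing down, gripper open.
Joint ranges: [-171.53, 171.53], [-51.25, 118.39], [17.06, 147.69], [-65.23, 245.23], [0, 150.52], [-178.68, 178.68]. Speed limits (degrees/s): [147.25, 147.25, 172.46, 180, 180, 180].

## Interface

Orientations are given as a 3x3 rotation matrix whose columns are the frame's x, y, z axes.
In Python, from rig import env, fingers, status, vision, ticket gives the robot as it stands. Calls block until the motion is done:
- env.move_to(position, orientation): joint-space move of the TCP to a pose.
- env.move_linear(position, feed=150, ori=None): straight line of the TCP; ori=None keeps the orientation; feed is the mean speed in mm/s.
- env.goto_joints(angles): joint-space move.
- fingers.grip(opening): finger opening in mm; the grip force is fixed at half the most; returns when the fingers have stopped.
- env.wait(seconds).
- env.solve_ik(position, orientation): joint angles nearest the present ones, or None.
- status.sense(): the state.
- vision.capture(name): name is "scene" or "side" or "wrist"; returns the picture (420x560x3 uint8, red, green, blue); there is no depth.
- vision.calibration(name): a dict with "fx", "fy", "cx", "cy" (pixels), "dist" ([k1, k2, p1, p2, k3] as OpenCV has them; the pictures are not rectified), "rvec" (rotation vector, rad) and "tvec" (3), from world to camera coordinates, as OpenCV has them; the wrist camera has in their place "hand_eye" (4x4, takes a point from camera to tool coordinates, whose origin is the TCP and whose axes are the tool frame's). Camera axes: x right, y down, z forward; pixel columns grow to the right and rows downward; lengths in mm; the calibration is good to about 2 mm. A picture is of the moment at which its call begins: read the wrist's pose just before it. calibration takes no time and is no camera call.
A pose or a line that the arm cannot do raises env.PlanningError and nothing moves.
- ticket.finish_job(): hands the job in, once; it reports no verdict.
The state is a dict: "clock": time; "joint_pos": joint angles; "qd": joint speeds; "joint_efforts": joint torques, N m; "ee_pos": TCP position; "orientation": TCP orientation; "ft_force": force on the tool from outside, world axes, zero at the start; "torque": the same for the moment, N m; "gripper_width": finger opening in mm.
Only numpy, scipy, OpenCV 4.12 (cv2) and the standard library are available. Lean on these libraries where they do the work, as an engineer would, in place of code of your own. Each camera call takes 0.05 s, during which the arm holds its last target. There are 200 camera calls.

## Task

The instrument case on the bench is standing ajar. Swing the latch's wire loop over the keeper so that its crossbar drops down behind it, on the side away from the lever, then push the lever over and press it fully down past centre, so that the case is drawn shut and stays shut when you let go. Leave the bottle and the beaker where they are.

Things in the scene. Friction and masses are not known exactly. Their poses are not given: they have to be found in the camera images.
- case: Black hard-shell case fixed to the bench, standing on its hinge side: 240 mm deep (x), 300 mm wide (y), top deck 160 mm up. Origin at bench level under the deck's centre; z up; +x points from the lever's pivot to the keeper. The seam crosses the deck at x = +35 mm: the -x half is fixed and carries the lever, the +x half is the lid and carries the keeper. The latch lies along y = 0.
- lid (a joint): Opening of the lid half about the foot of the seam, rad: 0 shut. Its seal springs it ajar to about 0.055 (8 mm gap at the top); only the latch keeps it shut, then reading about 0.01. The pull is 20 to 30 N at the keeper, some 6 N at the lever.
- keeper (a point): Where the loop's crossbar lies when caught: 4 mm above the lid's deck, in the angle under the keeper. The keeper is a steel plate 48 mm wide (y) that rises from the deck on the -x side of this point and leans over it to +x; its lip is 18 mm above the deck and 2 mm farther to +x than this point. Axes as the case's, tilted by the lid's opening.
- lever (a joint): Lever angle, rad: 0 = pressed fully down (its stop), level, pointing to the case's -x; pi/2 = upright. It starts at 1.95 to 2.25, leaning over to +x (stop at 2.4). It is light and stays where left (friction 0.05 N m). With the loop hooked it passes dead centre at about 0.25 and below that holds itself down.
- lever_pivot (a point): Axis of the lever (along the case's y), 16 mm above the deck at case x = -10 mm. Two 4 mm cheeks 41 mm apart carry it, up to 23 mm above the deck.
- lever_tip (a point): End of the lever, 79 mm from the pivot, in the middle of its thickness. The lever is a steel bar 30 mm wide (36 mm over the tip) and 6 mm thick; when it is down its upper face is 23 mm above the deck.
- bail (a joint): Angle of the wire loop relative to the lever, rad. The loop hangs on a pin through the lever, 22 mm from the lever's pivot. It starts thrown back (to -x) against a stop at -4.19. The loop's elevation from the case's +x direction is -(lever + bail): 1.9 to 2.25 at the start, so tipped back past upright. Tipped well over to +x it drops by its own weight.
- bail_bar (a point): Middle of the loop's crossbar: steel rod 8 mm thick, 76 mm along y, 90 mm from the loop's pin. Its two 8 mm side arms run at y = +-38 mm, outside lever and keeper; the crossbar passes 30 mm clear over the lever's tip. Dropped to +x while the lever leans to +x, it lands on the lid's deck beyond the keeper and is drawn under it as the lever goes down.
- reagent_mid (a point): Bystander: brown reagent bottle with a cap, 84 mm across, 200 mm tall; point half-way up.
- beaker_mid (a point): Bystander: open glass beaker, 80 mm across, 100 mm tall; point half-way up.

How it is judged (in metres and radians):
On the way:
1. the loop's crossbar lies behind the keeper, on the side away from the lever and below its lip (x of bail_bar in the frame of keeper between -0.003 and 0.05 m and z of bail_bar in the frame of keeper below 0.007 m), for 0.1 s.
At the end, for the whole second after the job is handed in: The crossbar is caught under the keeper (within 8 mm of its seat), the lever is down past centre (within 0.1 rad of its stop) and still, and the lid half is drawn shut (opening under 0.02 rad) (value of joint lever below 0.1 rad and value of joint lid below 0.02 rad and distance between bail_bar and keeper below 0.008 m and velocity of joint lever between -0.05 and 0.05 rad/s); the robot touches nothing.
It fails at once if the reagent bottle is moved more than 30 mm (distance of reagent_mid from where it was at the start of the episode above 0.03 m).
It fails at once if the beaker is moved more than 30 mm (distance of beaker_mid from where it was at the start of the episode above 0.03 m).
It also fails if it takes over 45 s, if anything falls off the work surface, if the arm or the gripper's body presses on something with over 40 N, if the wrist force passes 120 N, or if a joint passes its speed limit or range.

## Working session

There is one attempt and no reset: what is moved stays moved. The work goes in short steps, each a Python script; the robot and the scene stay as the last script left them, time stands still between calls to the robot, and variables do not carry over. Pictures are saved under pics/ and viewed, about 8 in all and at most 12, crops included, and the job is handed in when it is done.

```bash
ls; mkdir -p pics; python3 - <<'E'
from rig import env, fingers, status, vision, ticket
import cv2,numpy as np
for n in("scene","side"):
    cv2.imwrite(f"pics/{n}0.png",vision.capture(n)[:,:,::-1])
    c=vision.calibration(n)
    R=cv2.Rodrigues(np.array(c["rvec"],float))[0]
    print(n,c,"cam pos",-R.T@np.array(c["tvec"]).ravel(), "fwd",R[2])
print(vision.calibration("wrist"))
s=status.sense();print(s["clock"],s["ee_pos"],s["orientation"])
E
```

```text
pics
scene {'fx': 438.8426815934494, 'fy': 438.8426815934494, 'cx': 269.5843987780861, 'cy': 203.3388531846098, 'dist': array([-0.00179452,  0.        ,  0.        ,  0.        ,  0.        ]), 'rvec': array([ 1.17340073,  2.28882566, -1.05834293]), 'tvec': array([ 332.17493586, -198.69327772, 1578.62243651])} cam pos [1251.84582491  528.86703157  891.6555934 ] fwd [-0.60088187 -0.45744616 -0.65550285]
side {'fx': 425.4641158985046, 'fy': 425.4641158985046, 'cx': 279.3585294674127, 'cy': 205.54243615184717, 'dist': array([-0.05808909,  0.        ,  0.        ,  0.        ,  0.        ]), 'rvec': array([ 2.44657061, -0.25825556,  0.11082218]), 'tvec': array([-541.11914125,  157.5759633 , 1153.28619687])} cam pos [ 385.69403141 -705.80358467 1000.39520947] fwd [ 0.14535373  0.61547004 -0.77464116]
{'fx': 291.4828347628557, 'fy': 291.4828347628557, 'cx': 279.25763139790456, 'cy': 212.05909839649584, 'dist': array([-0.04144284,  0.        ,  0.        ,  0.        ,  0.        ]), 'hand_eye': array([[ 3.85742312e-04, -2.69116212e-01,  9.63107635e-01,
        -1.43475468e+02],
       [-2.40304339e-05, -9.63107708e-01, -2.69116223e-01,
         6.76480837e+01],
       [ 9.99999925e-01,  8.06656197e-05, -3.77978374e-04,
         9.77423407e-01],
       [ 0.00000000e+00,  0.00000000e+00,  0.00000000e+00,
         1.00000000e+00]])}
0.1 [5.74492417e+02 1.25798255e-01 2.30454557e+02] [[-1.59675261e-03 -2.34487104e-06  9.99998725e-01]
 [ 3.23287058e-04  9.99999948e-01  2.86108402e-06]
 [-9.99998673e-01  3.23291215e-04 -1.59675177e-03]]
```

View pics/scene0.png

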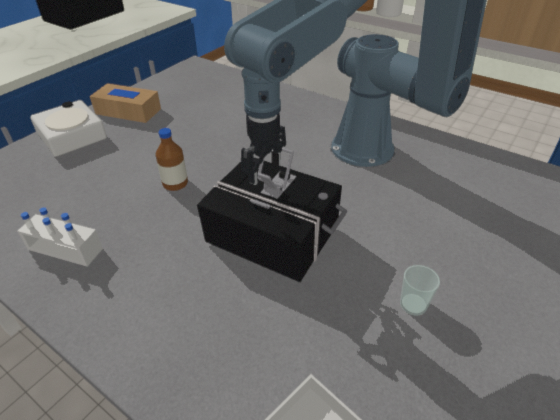

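View pics/side0.png

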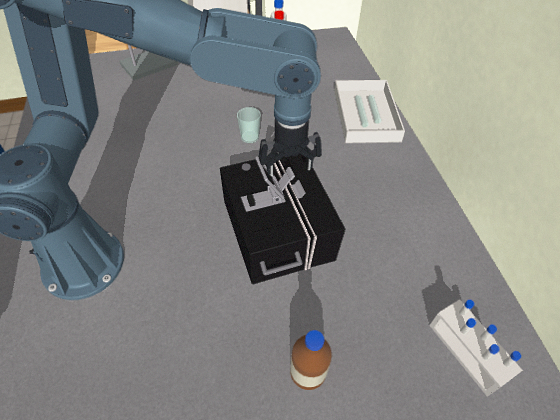

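Gripper stands just over the case (side view: case deck corners about (222,170),(325,235); lever near (275,195); bottle (311,360); beaker (249,125)). I raise the arm for clear views.

```bash
python3 - <<'E'
from rig import env, fingers, status, vision, ticket
import cv2,numpy as np
s=status.sense()
env.move_linear([575,0,330],feed=200)
env.move_to([430,0,480],s["orientation"])
s=status.sense();print(s["clock"],s["ee_pos"],s["orientation"])
w=vision.capture("wrist");sd=vision.capture("side");sc=vision.capture("scene")
for n,i in(("w",w),("sd",sd),("sc",sc)): np.save(f"{n}1.npy",i)
a=cv2.resize(sd[140:290,200:360],None,fx=2.5,fy=2.5,interpolation=cv2.INTER_CUBIC)
b=cv2.resize(sc[140:290,190:350],None,fx=2.5,fy=2.5,interpolation=cv2.INTER_CUBIC)
cv2.imwrite("pics/fix1.png",np.hstack([a,b])[:,:,::-1]);cv2.imwrite("pics/w1.png",w[:,:,::-1])
E
```

```text
1.5833 [ 4.30269325e+02 -7.36549678e-02  4.78058929e+02] [[-4.05746711e-03  2.07215078e-04  9.99991747e-01]
 [ 1.11075511e-03  9.99999363e-01 -2.02709767e-04]
 [-9.99991152e-01  1.10992345e-03 -4.05769469e-03]]
```

View pics/fix1.png

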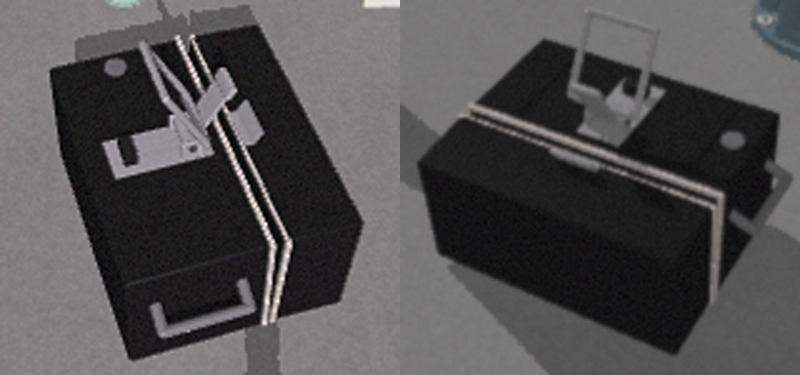

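View pics/w1.png

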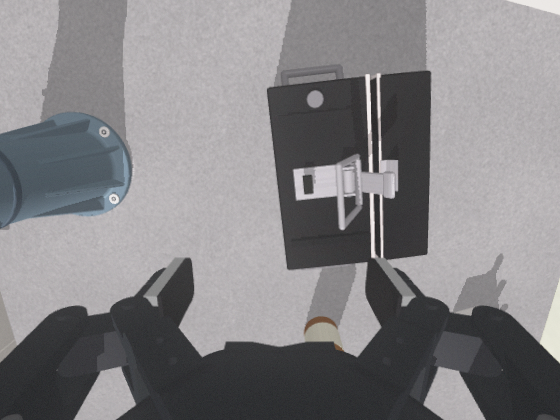

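Wrist view: image right is world +x, case yawed a few degrees; fixed deck corners (268,88),(288,269), seam (367,76)–(374,259); loop crossbar about (340,165)–(342,225), tipped back past upright. Computing the case frame and latch.

```bash
cat > h.py <<'E'
import cv2,numpy as np
from rig import vision
def ray(n,uv,T=None):
    c=vision.calibration(n);K=np.array([[c["fx"],0,c["cx"]],[0,c["fy"],c["cy"]],[0,0,1]])
    p=cv2.undistortPoints(np.array([[uv]],float),K,c["dist"]).ravel();d=np.array([*p,1.])
    if n=="wrist":
        M=T@c["hand_eye"];R,o=M[:3,:3],M[:3,3]
    else:
        R=cv2.Rodrigues(np.array(c["rvec"]))[0].T;o=-R@np.ravel(c["tvec"])
    d=R@d;return o,d/np.linalg.norm(d)
def plane(n,uv,z,T=None):
    o,d=ray(n,uv,T);return o+d*(z-o[2])/d[2]
def tri(rs):
    A=sum(np.eye(3)-np.outer(d,d) for o,d in rs);b=sum((np.eye(3)-np.outer(d,d))@o for o,d in rs)
    p=np.linalg.solve(A,b);return p,[round(np.linalg.norm(np.cross(p-o,d)),1) for o,d in rs]
def tool(s):
    T=np.eye(4);T[:3,:3]=s["orientation"];T[:3,3]=s["ee_pos"];return T
E
cat > a.py <<'E'
from h import *
from rig import status
np.set_printoptions(precision=1,suppress=True)
T=tool(status.sense())
W=[plane("wrist",u,160,T) for u in((268,88),(288,269),(374,259),(367,76))]
S=[plane("side",(200+x/2.5,140+y/2.5),160) for x,y in((50,70),(128,285),(270,240),(178,37))]
for q in(W,S):
    print(np.array(q)[:,:2].round(1).tolist(),"w",np.linalg.norm(q[0]-q[1]),"d",np.linalg.norm(q[0]-q[3]),np.linalg.norm(q[1]-q[2]))
    e=(q[0]-q[1])+(q[3]-q[2]);yaw=np.arctan2(-e[0],e[1]);ex=np.array([np.cos(yaw),np.sin(yaw),0]);
    m=sum(q)/4; O=m+ex*(120-77.5)   # fixed half spans -120..35
    print("yaw",np.degrees(yaw),"origin",O)
sd=lambda x,y:ray("side",(200+x/2.5,140+y/2.5)); sc=lambda x,y:ray("scene",(190+(x-400)/2.5,140+y/2.5)); w=lambda x,y:ray("wrist",(x,y),T)
for nm,r in {"bar":[sd(154,70),sc(622,16),w(341,196)],"bar w+sc":[sc(622,16),w(341,196)],
  "barL":[sc(588,12),w(342,225)],"barR":[sc(657,20),w(340,165)],"levertip?":[sd(230,82),sc(593,95)]}.items():
    p,res=tri(r); d=p-O; print(nm,p,res,"case:",ex@d,ex[0]*d[1]-ex[1]*d[0],p[2]-160)
for nm,u in (("bottle",(311,345)),("beaker",(249,118))): print(nm,plane("side",u,100 if nm=="bottle" else 50))
E
python3 a.py
```

```text
[[412.8, 129.7], [444.6, -163.6], [592.9, -144.6], [558.3, 146.8]] w 294.9587759643401 d 146.53075387002548 149.5110127805899
yaw 6.48951940838814 origin [544.4  -3.1 160. ]
[[412.2, 124.9], [447.9, -167.3], [590.8, -144.8], [560.3, 147.4]] w 294.3908473791324 d 149.8402128335015 144.6877317142698
yaw 6.46068240127148 origin [545.   -5.2 160. ]
bar [503.9  -8.7 278. ] [np.float64(2.3), np.float64(2.3), np.float64(1.1)] case: -41.297855217941716 1.1484691238619424 117.95976048311445
bar w+sc [503.9  -7.  280.7] [np.float64(0.2), np.float64(0.2)] case: -41.10933528209914 2.781895824972277 120.67106542244846
barL [508.8 -45.8 273.6] [np.float64(0.1), np.float64(0.1)] case: -40.60714255680691 -36.33772647751338 113.57682547859605
barR [499.   31.1 287.8] [np.float64(0.7), np.float64(0.7)] case: -41.64903813245735 41.17324928440772 127.77931107849179
levertip? [579.6   5.8 231.9] [np.float64(5.3), np.float64(5.3)] case: 35.616263382356536 7.040201336311462 71.90166241663465
bottle [ 538.5 -385.8  100. ]
beaker [544.6 454.   50. ]
```

Case frame: origin ≈ (547,-5), yaw 6.5°; widths agree (295 vs 300). Crossbar at case (-43, ~1, 118 above the deck), which matches the geometry (lever ≈2.1, loop elevation ≈2.0). Now I'll push the loop over.

```bash
cat >> h.py <<'E'
yaw=np.radians(6.47);O=np.array([547.,-5.,160.])
ex=np.array([np.cos(yaw),np.sin(yaw),0]);ey=np.array([-np.sin(yaw),np.cos(yaw),0]);ez=np.array([0,0,1.])
ORI=np.column_stack([-ez,-ex,ey])
def P(x,z,y=0): return O+ex*x+ey*y+ez*z   # case coords, z above deck
E
python3 - <<'E'
from h import *
from rig import env, fingers, status, vision
np.set_printoptions(precision=1,suppress=True)
fingers.grip(0)
print(env.solve_ik(P(-75,108),ORI))
env.move_to(P(-80,190),ORI)
env.move_linear(P(-72,106),feed=120)
f0=np.array(status.sense()["ft_force"])
for th in np.linspace(2.05,0.85,9):
    env.move_linear(P(1+90*np.cos(th)-13,35+90*np.sin(th)-9),feed=80)
    s=status.sense();print(th,np.array(s["ft_force"])-f0)
s=status.sense();print(s["clock"],s["ee_pos"],s["gripper_width"],s["joint_pos"])
sd=vision.capture("side");w=vision.capture("wrist")
a=cv2.resize(sd[140:290,200:360],None,fx=2.5,fy=2.5,interpolation=cv2.INTER_CUBIC)
b=cv2.resize(w[:,80:480],(400,420))[22:397]
cv2.imwrite("pics/p2.png",np.hstack([a,b])[:,:,::-1])
E
```

```text
[ -16.1   -4.9  103.7   -0.    81.2 -112.5]
2.05 [ 0.4 -0.2 -0.6]
1.9 [ 0.5  0.4 -0.2]
1.75 [ 0.8 -0.3  0.5]
1.5999999999999999 [ 0.5  0.7 -0.5]
1.45 [-0.  -1.  -0.9]
1.3 [1.4 0.8 0.2]
1.15 [0.3 0.3 0.2]
1.0 [0.1 0.2 0.7]
0.85 [ 0.7  0.5 -0.2]
7.7583 [593.9   0.4 253.2] -0.22298245426479202 [ -11.4   11.8   87.8   -0.    80.4 -107.9]
```

View pics/p2.png

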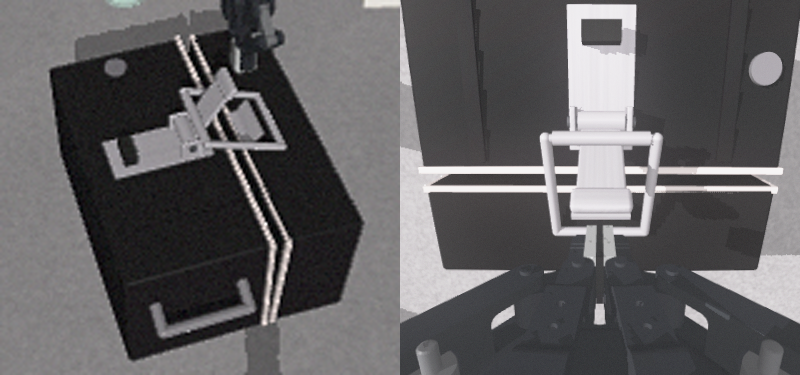

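The loop has tipped over to +x and frames the keeper (side crop: crossbar (265,95)–(285,147), keeper ~(245,118)). I check the bar position numerically; the finger is already on the lever's +x side.

```bash
python3 - <<'E'
from h import *
from rig import status
np.set_printoptions(precision=1,suppress=True)
T=tool(status.sense())
cc=lambda p:np.array([(p-O)@ex,(p-O)@ey,p[2]-160])
sd=lambda x,y:ray("side",(200+x/2.5,140+y/2.5)); w=lambda x,y:ray("wrist",(x-400+80,y+22),T)
for n,r in {"bar":[sd(275,121),w(600,233)],"tip":[sd(224,82),w(600,207)]}.items():
    p,e=tri(r);print(n,cc(p),e)
print("bar on z=12:",cc(plane("side",(200+275/2.5,140+121/2.5),167)),"tcp",cc(T[:3,3]))
E
```

```text
bar [88.5  0.2 -3.8] [np.float64(1.3), np.float64(1.3)]
tip [32.  -0.1 77.3] [np.float64(2.7), np.float64(2.7)]
bar on z=12: [85.7 -8.   7. ] tcp [47.2  0.  93.7]
```

Crossbar lies on the lid deck ~20 mm beyond the keeper, lever tip at (32,0,77), so lever ≈2.15. Now the lever.

```bash
python3 - <<'E'
from h import *
from rig import env, fingers, status, vision
np.set_printoptions(precision=1,suppress=True)
h=11.
env.move_linear(P(64,94),feed=80)
env.move_linear(P(64,66),feed=80)
f0=np.array(status.sense()["ft_force"])
def tgt(L):
    u=np.array([-np.cos(L),np.sin(L)]);n=np.array([np.sin(L),np.cos(L)]);p=np.array([-10,16.])
    if L>np.pi/2:
        c=p+79*u+3*n; return c[0]+h,(p+79*u)[1]-14
    c=p+65*u+3*n; return c[0]+h*min(1,np.sin(L)*2),c[1]
for L in [*np.linspace(2.1,1.57,4),*np.linspace(1.4,.1,9)]:
    env.move_linear(P(*tgt(L)),feed=70)
    s=status.sense();f=np.array(s["ft_force"])-f0;print(round(L,2),f,s["ee_pos"][2]-160)
    if np.linalg.norm(f)>35: print("stop");break
print(s["clock"])
sd=vision.capture("side");w=vision.capture("wrist")
a=cv2.resize(sd[140:290,200:360],None,fx=2.5,fy=2.5,interpolation=cv2.INTER_CUBIC)
cv2.imwrite("pics/p3.png",np.hstack([a,w[22:397,80:480]])[:,:,::-1])
E
```

```text
2.1 [ 0.5 -0.5 -2.2] 70.83616277806081
1.92 [-0.  -0.3 -1.3] 76.40438499940313
1.75 [-0.1 -0.8 -2. ] 79.89523109255683
1.57 [ 0.2  0.6 -1.5] 81.01355092106414
1.4 [-0.2 -0.6 -2.8] 80.54587257100326
1.24 [ 1.1 -1.2 -0.3] 78.5576637607191
1.08 [ 3.3 -0.5  2. ] 75.37728004224559
0.91 [ 0.9 -0.7  2.8] 69.57587019069007
0.75 [ 0.4 -1.7  1.1] 62.352238257338485
0.59 [ 1.3 -2.3 -0.4] 54.10136246417275
0.43 [-0.6 -0.5 -1.3] 44.73410610336265
0.26 [ 0.2 -0.1 -2.5] 35.02507033350196
0.1 [ 0.7  0.1 -0.5] 24.823633700102363
12.9833
```

View pics/p3.png

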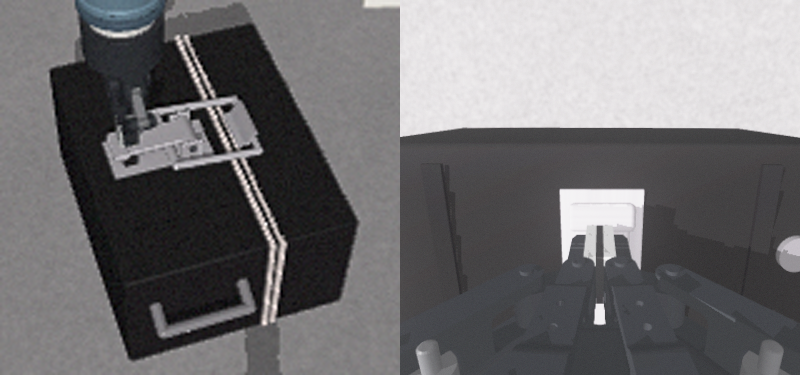

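The lever is nearly flat, the loop spans to the keeper and the seam gap looks narrower (crossbar at crop (238,98)–(260,150)). I'll press to the stop, then lift and look.

```bash
python3 - <<'E'
from h import *
from rig import env, fingers, status, vision
np.set_printoptions(precision=1,suppress=True)
s=status.sense();f0=np.array(s["ft_force"]);print(s["ee_pos"],(s["ee_pos"]-O)@ex)
for z in range(23,11,-1):
    env.move_linear(P(-75,z),feed=40);env.wait(.1)
    s=status.sense();f=np.array(s["ft_force"])-f0;print(z,f,s["ee_pos"][2]-160)
    if f[2]>22: break
env.move_linear(P(-75,60),feed=80)
env.move_to(P(-75,230),ORI)
env.wait(.3)
s=status.sense();print(s["clock"])
T=tool(s);np.save("T4.npy",T)
sd=vision.capture("side");w=vision.capture("wrist")
a=cv2.resize(sd[140:290,200:360],None,fx=2.5,fy=2.5,interpolation=cv2.INTER_CUBIC)
cv2.imwrite("pics/p4.png",np.hstack([a,w[22:397,80:480]])[:,:,::-1])
E
```

```text
[475.3 -13.1 185.5] -72.1411159917575
23 [ 0.6  0.5 -2.2] 23.00851869092432
22 [-2.   1.3  6.7] 22.79345868120538
21 [-7.2  2.5 13.4] 22.57114278098919
20 [-8.7  2.5 18.5] 22.398139308010826
19 [-11.9   3.2  25.2] 22.19930142624193
16.5167
```

View pics/p4.png

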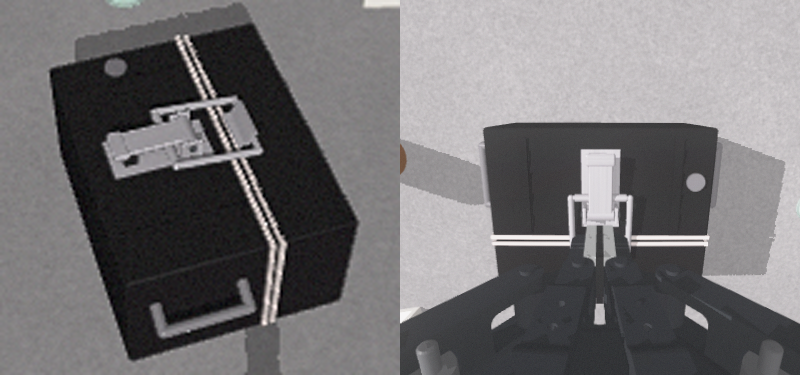

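Lever met a rigid stop at 22.9 mm (expected 23) and stayed down after lift-off. One close look at the bar and the seam from beyond the keeper.

```bash
python3 - <<'E'
from h import *
from rig import env, fingers, status, vision
env.move_to(P(130,170),ORI);env.wait(.2)
s=status.sense();T=tool(s);np.save("T5.npy",T);print(s["clock"])
w=vision.capture("wrist");np.save("w5.npy",w)
c=w[90:330,120:440]
cv2.imwrite("pics/p5.png",cv2.resize(c,None,fx=2.5,fy=2.5,interpolation=cv2.INTER_CUBIC)[:,:,::-1])
E
```

```text
17.675
```

View pics/p5.png

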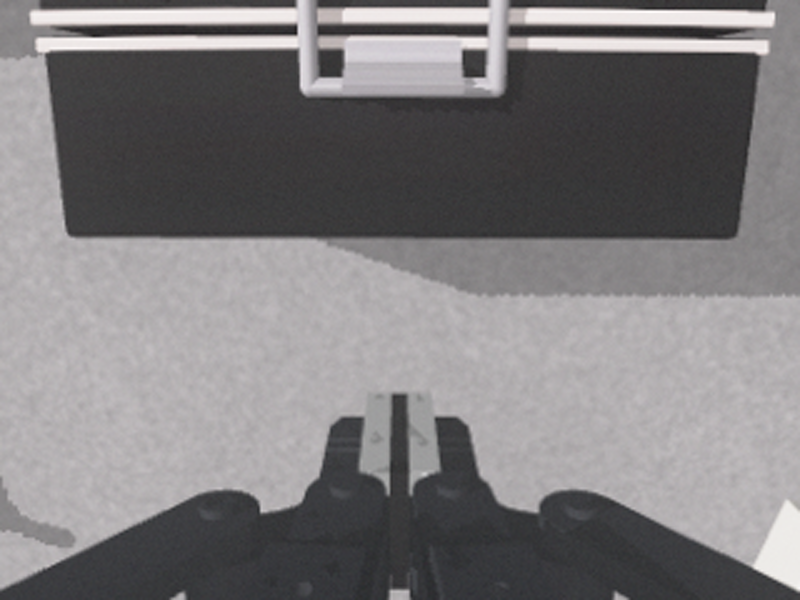

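The crossbar (crop row ~88) lies tight under the keeper's lip at +x. A quick number check on bar and seam.

```bash
python3 - <<'E'
from h import *
T=np.load("T5.npy");cc=lambda p:np.array([(p-O)@ex,(p-O)@ey,p[2]-160]).round(1)
q=lambda x,y,z:cc(plane("wrist",(120+x/2.5,90+y/2.5),z,T))
print("bar",q(403,90,164),"keeper upper edge",q(403,42,178))
print("seam inner edges",[q(200,r,160) for r in(11,25,39,52)],"lid far edge",q(400,238,160))
T1=np.array([[-4.05746711e-03,2.07215078e-04,9.99991747e-01,430.27],[1.11075511e-03,9.99999363e-01,-2.02709767e-04,-.07],[-9.99991152e-01,1.10992345e-03,-4.05769469e-03,478.06],[0,0,0,1]])
w=np.load("w1.npy").mean(2);
for n,v,TT in(("before",w[120],T1),("before2",w[235],T1)):
    i=np.where(v[360:390]>150)[0]+360;r=120 if n=="before" else 235;print(n,[cc(plane("wrist",(float(k),r),160,TT))[0] for k in i])
w5=np.load("w5.npy").mean(2)
for c in(180,360):
    i=np.where(w5[85:120,c]>150)[0]+85;print("after",c,[cc(plane("wrist",(c,float(k)),160,T))[0] for k in i])
E
```

```text
bar [57.8  1.   4. ] keeper upper edge [40.   0.9 18. ]
seam inner edges [array([ 26.3, -81.7,   0. ]), array([ 31.7, -82.1,   0. ]), array([ 37.2, -82.4,   0. ]), array([ 42.3, -82.8,   0. ])] lid far edge [120.2  -0.2   0. ]
before [np.float64(24.7), np.float64(26.2), np.float64(27.7), np.float64(29.2), np.float64(41.4), np.float64(43.0)]
before2 [np.float64(24.8), np.float64(26.5), np.float64(28.2), np.float64(29.9), np.float64(40.0), np.float64(41.7), np.float64(43.4)]
after 180 [np.float64(25.7), np.float64(26.6), np.float64(27.6), np.float64(28.6), np.float64(29.5), np.float64(30.5), np.float64(36.4), np.float64(37.3), np.float64(38.3), np.float64(39.3), np.float64(40.3)]
after 360 [np.float64(26.0), np.float64(26.9), np.float64(27.9), np.float64(28.9), np.float64(29.8), np.float64(30.8), np.float64(36.6), np.float64(37.6), np.float64(38.6), np.float64(39.6), np.float64(40.6)]
```

```bash
python3 -c "
from rig import ticket,status
print(ticket.finish_job(), status.sense()['clock'])"
```

```text
the job is handed in; nothing more can be done
the job is handed in; nothing more can be done
```

The case is latched, and I handed the job in about 18 s into the 45 s limit; the hand-in gave no verdict.

I tipped the loop over the lever with closed fingers. Its crossbar dropped onto the lid deck about 20 mm beyond the keeper. I then swept the lever over and pressed it down with about 25 N.

What the last checks showed:
- **Lever:** it met a rigid stop with its upper face about 22.5 mm above the deck (23 mm expected). It still lay flat in the picture taken after I lifted off.
- **Crossbar:** it measures at case x = 57.8 mm, about where it should lie with the lever down, and in the picture it sits tight against the keeper.
- **Lid:** the far edge measures at x = 120.2 mm (120 when shut). The two white seam strips are about 5 mm closer than at the start. I expected about 7 mm, but the first picture only resolved about 1.5 mm, so I take the lid as shut. I did not measure the lid angle directly.
- **Bystanders:** the arm never went near the bottle or the beaker. I did not measure their positions again at the end.
- **Robot:** at hand-in the gripper was clear of the case, 130 mm to the +x side and 170 mm above the deck.

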